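Put a paint jar away in the chest with the folding lid stay

TASK

Put the white jar with the metal cap that stands on the worktop away upright in the empty bay of the wooden paint chest: lift the lid by its bar until its folding stay locks, let go so that the lid stands on the stay, and set the jar down in the bay. Then push the stay's knee back past straight to break it, take the bar again and lower the lid until it is fully shut. Be gentle: do not wrench the lid against its stay or force the knee, do not drop the jar or the lid, and leave everything else where it is.

Things in the scene. Friction and masses are not known exactly. Their poses are not given: they have to be found in the camera images.
- chest: wooden paint chest, fixed; 210 deep (x) by 330 wide (y), rim 85 mm high, walls and floor 8 mm; origin: centre of its underside, +x towards the hinge, away from the robot. Partitions along x, 5 mm thick, 58 mm high, at y = +55 and -35 mm: a small jar stands in the +y bay and one in the middle bay; the -y bay (120 wide, 194 long) is empty. The stay is on the outside of the +y wall
- empty_bay (a point): point on the chest floor (8 mm above the worktop) in the empty bay, 45 mm in front of the bay's middle and 96 mm to the chest's -y side; clear of the raised lid
- lid (a joint): lid angle, rad: 0 shut, grows as it rises. The stay locks at 1.24 to 1.37, differing from chest to chest as its foot is clamped higher or lower in a slot (not measured): felt as a firm stop. Lid about 0.75 kg, 3 to 5 N at the bar. Stiff joints: with the stay broken the lid stays put above about 1.05 rad; below 0.9 it may fall unless held
- lid_hinge (a point): middle of the lid's hinge axis, on the rear rim of the chest, 85 mm above the worktop; the axis runs along the chest's y
- lid_handle (a point): middle of the lid's bar: round steel bar 12 mm thick, 130 long, along the chest's y, on two 10 mm posts 110 apart, 42 mm in front of the lid's edge; 252 mm from the hinge axis and, shut, 7 mm above it. It turns with the lid and can turn between the fingers. Pinch it with about 15 N; at the stop 5 to 6 N of extra pull is enough and 12 N too much
- stay_knee (a joint): knee angle of the folding stay, rad: about 0 folded (lid shut), 2.88 links straight, 3.04 locked past straight on its stop. With the lid pulled fully up to its stop (3 mm short at the bar is too little) a light spring snaps it into lock. The knob takes 6 to 7 N to break it; let go above about 2.6 it springs back into lock, broken to between 2.4 and 1.7 stay and lid stay put
- stay_lower: lower link of the stay: steel bar 76 mm long, 12 wide, 4 thick, in the chest's vertical plane y = +187 mm, outside the +y wall (which ends at 165); origin: its pivot on the wall, 5 mm in front of the chest's middle, 55 mm (+-5) above the worktop. The upper link, equally long, goes from the knee to the lid
- knee_knob (a point): middle of the knob on the knee: axis along the chest's y, 14 mm thick, 36 long, outwards of the links: from y = 189 to 225, clear of the lid (its side is at 165). Locked: about 37 mm above the rim, 75 mm in front of the hinge. It is broken by moving it some 30 mm towards the hinge and down, square to the stay, on a 76 mm circle about the lower pivot; at first 0.88 along chest +x, 0.47 down.
- stay_end (a point): end of the upper link, riveted to a bracket on the lid's +y side, 110 mm from the hinge and 10 mm below the lid's underside
- lid_pivot (a point): seat of the same rivet in the lid's bracket; the two points lie together, and part by about 1 mm for every 13 N that the bar is pulled or pushed against the locked or straight stay
- jar: the jar to put away: white round jar, 50 mm in diameter, 60 mm high, with a plain metal cap 47 mm in diameter and 18 mm high at its top; about 140 g; origin at the centre of its underside; stands on the worktop at one of three places beside the chest
- chest_jar_a: small jar 42 mm across, 50 mm high, in the +y bay of the chest; leave alone
- chest_jar_b: small jar 42 mm across, 50 mm high, in the middle bay; leave alone
- paint_bottle: paint bottle 54 mm across, 150 mm high, beside the chest; leave alone
- brush_pot: steel pot 68 mm across and 85 mm high with brushes that reach 220 mm, beside the chest; leave alone
- violet_bottle: paint bottle 48 mm across, 125 mm high, on the robot's left; leave alone
- tape_roll: roll of tape 90 mm across, 25 mm high, on the robot's right; leave alone
Mind the look-alikes: they are no part of the job. Leave any turquoise or yellow look-alike of the jar alone.

How it is judged:
By the outcome, as a careful person would: the job done as asked, in the order asked, and still so for the second after the job is handed in, with the robot touching nothing.
It also fails if it takes over 72 s, if anything falls off the work surface, if the arm or the gripper's body presses on something with over 40 N, if the wrist force passes 120 N, or if a joint passes its speed limit or range.

ROBOT

A 6-joint arm with a two-finger parallel gripper is mounted at the origin on the work surface. World frame = base frame: x ahead of the robot, y to its left, z up, the work surface at z = 0. Lengths are in m, angles in rad, forces in N, time in s.
With the tool pointing down it reaches from about 0.425 to 0.95 m from the base axis. Payload 3.5 kg.
Tool frame: the origin (TCP) lies on the centre line of the jaws, within the pads' length; the fingertips stand 11 mm ahead of it and the grasp point (between the pads) lies 8 mm behind it; z points along the fingers, y is the line along which they close (so a half turn about z gives the same grasp; the last joint's range is limited). The gripper opens to 85 mm and grips with 20 to 120 N. Pads are 22 mm wide; open, the fingers measure 114 mm over their backs; the gripper's body (76 mm by 85 mm) begins 54 mm behind the grasp point. The pads swing forward as they close: fully open they stand 13 mm farther back than shut.
Start: joints at [-1.39, 0.286, 1.577, -0, 1.279, -0.15], TCP at [0.219, -0.638, 0.242] pointing down, gripper open.
Joint ranges: [-2.77, 2.77], [-0.9, 2.22], [0.21, 2.48], [-1.53, 4.67], [0.24, 2.81], [-2.84, 2.84]. Speed limits (rad/s): [2.79, 2.79, 3.14, 3.14, 3.14, 3.14].

INTERFACE

Orientations are given as a unit quaternion [x, y, z, w].
In Python, from plant import ctrl gives the robot as it stands.
- The arm moves only by the tool step_arm, never from a script. Its argument "motion" is a list of rows, each an object with "offset": the shift along the tool's x, y, z in m, a list of three; "twist": the turn about the tool's z in degrees. A call has 1 to 12 rows; each row is the pose to reach, as a shift and turn from the pose commanded when the call began, along the tool's axes at that moment; what a row does not reach only later rows make up. A row lasts 1/10 s, in which the tool goes at most 50 mm and 8.59 degrees, less where a joint would pass 70% of its speed; a pose out of reach is approached as far as the arm can. A call with a gripper value outside its range is refused whole. "gripper" is the finger opening in m, from 0 to 0.0854, set as the call begins (left out, the last holds). The fingers move at their own pace and stop on an object; "grip_force" is the grip in N (left out, the last holds). Time passes only in rows, so rows that repeat a pose let the fingers close. It gives the time, the measured TCP pose, the force, the opening and the grip force at its end, in the units of the state.
- ctrl.get_state(): the state, without advancing time (a new reading comes with each control period).
- ctrl.read_camera(name): name is "side" or "top" or "wrist"; returns the picture (480x640x3 uint8, blue, green, red); there is no depth.
- ctrl.calibration(name): a dict with "fx", "fy", "cx", "cy" (pixels), "k1" (the pictures are not rectified: a ray, as slopes to the right and down, at radius r is drawn at 1 + k1 r^2 times it, then the intrinsics apply), "cam_to_world" (4x4, takes a point from camera to world coordinates). Camera axes: x right, y up, looking along -z (the intrinsics and any distortion apply to the point x, -y, -z); pixel columns grow to the right and rows downward; lengths in m; the calibration is good to about 2 mm. A picture is of the moment at which its call begins: read the wrist's pose just before it. calibration takes no time and is no camera call; for the wrist camera it gives the pose at the moment of the call.
- ctrl.sign_off(): hands the job in; it is judged then, once.
The state is a dict: "time": time; "qpos": joint angles; "dq": joint speeds; "joint_efforts": joint torques, N m; "eef_pos": TCP position; "tcp_rot": TCP orientation; "contact_force": force on the tool from outside, world axes, zero at the start; "wrist_torque": the same for the moment, N m; "opening": opening from 0.0 (shut) to 1.0 (fully open); "finger_force": force on a finger pad.
Only numpy, scipy, OpenCV 4.12 (cv2) and the standard library are available. Lean on these libraries where they do the work, as an engineer would, in place of code of your own. Each camera call takes 0.05 s, during which the arm holds its last target. There are 200 camera calls.

## Working session

There is one attempt and no reset: what is moved stays moved. The work goes in short steps, Python scripts to look and compute and a tool call to move; the robot and the scene stay as the last step left them, time stands still between calls to the robot, and variables do not carry over. Pictures are saved under pics/ and viewed, at most 10 in all, crops included, and the job is handed in when it is done.

Besides the shell and the picture viewer there is one more tool, called after "Request:" as name(argument=value, ...), one argument or row to a line, values as JSON. step_arm: Moves the arm, as the interface text tells. Its arguments: {"type":"object","properties":{"motion":{"type":"array"},"gripper":{"type":"number"},"grip_force":{"type":"number"}},"required":["motion"]}

```bash
ls; mkdir -p pics; cat > h.py <<'E'
import numpy as np, cv2
from plant import ctrl
from scipy.spatial.transform import Rotation as R
def cal(n):
    c=ctrl.calibration(n); return c
def ray(c,u,v):
    K=np.array([[c['fx'],0,c['cx']],[0,c['fy'],c['cy']],[0,0,1.]])
    p=cv2.undistortPoints(np.array([[[u,v]]],float),K,np.array([c['k1'],0,0,0.]))[0,0]
    T=np.array(c['cam_to_world']); d=T[:3,:3]@np.array([p[0],-p[1],-1.]); return T[:3,3],d
def onz(c,u,v,z):
    o,d=ray(c,u,v); return o+d*(z-o[2])/d[2]
def proj(c,P):
    T=np.array(c['cam_to_world']); p=T[:3,:3].T@(np.array(P)-T[:3,3])
    a,b=p[0]/-p[2],-p[1]/-p[2]; s=1+c['k1']*(a*a+b*b)
    return np.array([c['fx']*a*s+c['cx'],c['fy']*b*s+c['cy']])
def tri(c1,p1,c2,p2):
    o1,d1=ray(c1,*p1);o2,d2=ray(c2,*p2)
    t=np.linalg.lstsq(np.c_[d1,-d2],o2-o1,rcond=None)[0]
    a=o1+d1*t[0];b=o2+d2*t[1]; return (a+b)/2,np.linalg.norm(a-b)
E
python3 - <<'E'
from h import *
for n in ['side','top']:
    cv2.imwrite(f'pics/{n}0.png',ctrl.read_camera(n)); c=cal(n); print(n,c['fx'],c['k1'],np.round(np.array(c['cam_to_world']),3).tolist())
s=ctrl.get_state(); print({k:np.round(v,3).tolist() for k,v in s.items()})
E
```

```text
pics
side 489.2003241931805 -0.11869033342985567 [[-0.845, 0.329, -0.422, -0.063], [-0.534, -0.484, 0.693, 0.924], [0.024, 0.811, 0.585, 0.893], [0.0, 0.0, 0.0, 1.0]]
top 500.4021989469935 -0.10992965839796842 [[-0.022, 0.994, -0.103, 0.388], [-1.0, -0.021, 0.009, -0.009], [0.007, 0.103, 0.995, 1.242], [0.0, 0.0, 0.0, 1.0]]
{'time': 0.1, 'qpos': [-1.39, 0.287, 1.578, 0.0, 1.279, -0.15], 'dq': [-0.002, -0.0, -0.003, 0.001, -0.001, 0.002], 'joint_efforts': [0.0, -40.73, -29.37, -0.0, 0.003, 0.0], 'eef_pos': [0.219, -0.638, 0.241], 'tcp_rot': [0.986, 0.165, -0.0, -0.001], 'contact_force': [-0.4, -0.45, -0.93], 'wrist_torque': [0.006, -0.001, -0.008], 'finger_force': 0.0, 'opening': 0.997}
```

View pics/top0.png

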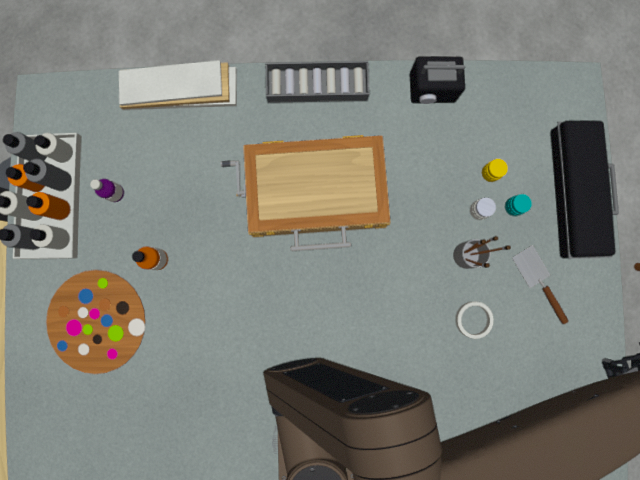

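View pics/side0.png

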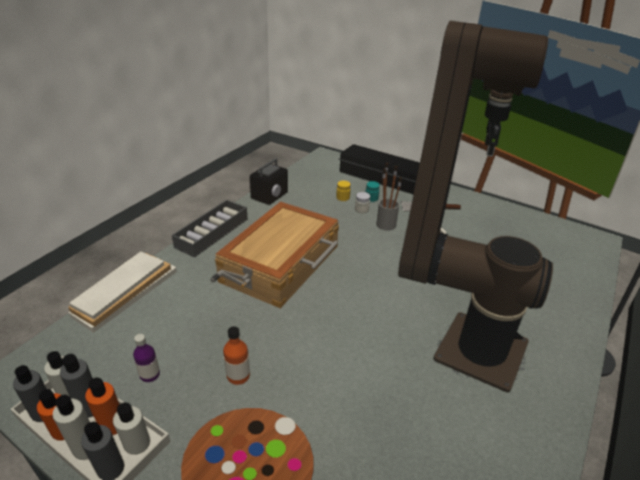

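Top view: the chest is at about (318,187) and its bar runs along (293–350, 245). The stay is at (232,178). Candidates for the jar: white with metal cap (484,208), turquoise (518,205), yellow (495,170). The brush pot is at (471,252). I choose the white one at (484,208) and check it in a crop.

```bash
python3 - <<'E'
import cv2,numpy as np
im=cv2.imread('pics/top0.png')
a=cv2.resize(im[125:265,205:405],None,fx=4,fy=4,interpolation=cv2.INTER_CUBIC)
cv2.imwrite('pics/chest.png',a)
b=cv2.resize(im[145:275,440:550],None,fx=4,fy=4,interpolation=cv2.INTER_CUBIC)
cv2.imwrite('pics/jar.png',b)
E
```

```text
(no output)
```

View pics/chest.png

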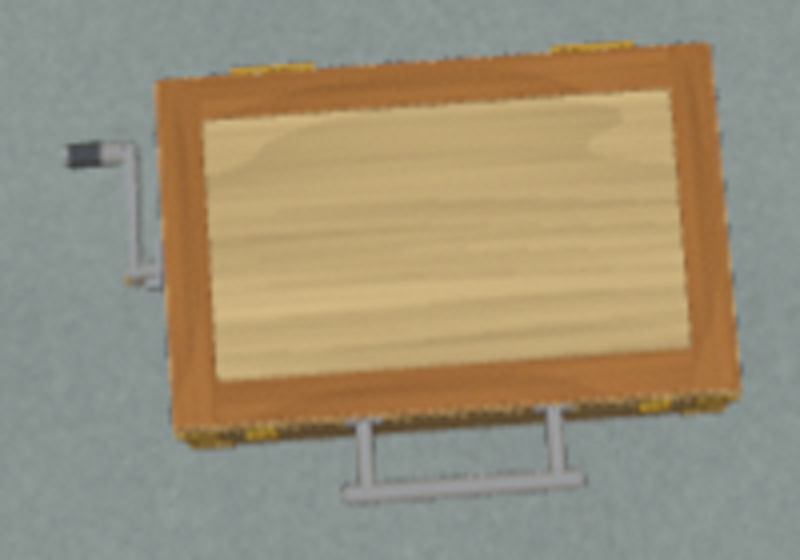

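View pics/jar.png

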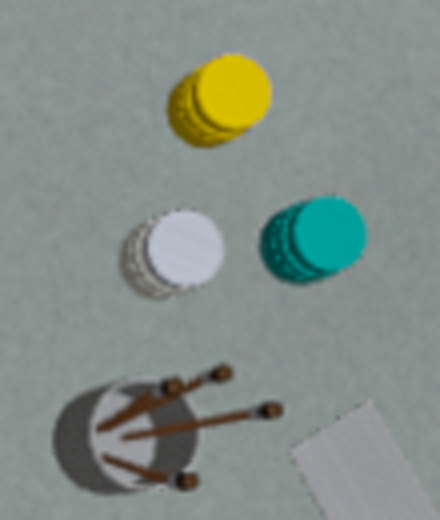

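```bash
python3 - <<'E'
from h import *
c=cal('top')
f=lambda x,y:(205+x/4-.375,125+y/4-.375)
g=lambda x,y:(440+x/4-.375,145+y/4-.375)
for z in (.092,.1):
  print(z,[onz(c,*f(*p),z).round(4)[:2].tolist() for p in [(158,80),(710,43),(738,393),(176,430)]])
b=[onz(c,*f(*p),.092) for p in [(343,495),(583,479)]]; print('bar',b,np.linalg.norm(b[0]-b[1]))
d=b[0]-b[1]; th=np.arctan2(-d[0],d[1]); ex=np.array([np.cos(th),np.sin(th)]); ey=np.array([-ex[1],ex[0]])
mid=(b[0]+b[1])[:2]/2; print('yaw',np.degrees(th),'mid',mid,'hinge',mid+.252*ex)
l=[onz(c,*f(*p),.098)[:2] for p in [(158,80),(710,43),(738,393),(176,430)]]
print('lid ctr',np.mean(l,0),'w',np.linalg.norm(l[0]-l[1]),np.linalg.norm(l[2]-l[3]),'d',np.linalg.norm(l[0]-l[3]),np.linalg.norm(l[1]-l[2]))
for a,bb in((0,1),(3,2)):
  e=l[a]-l[bb];print(np.degrees(np.arctan2(-e[0],e[1])))
print('jar',[onz(c,*g(*p),.06)[:2].round(4).tolist() for p in [(186,248),(148,248),(224,248)]])
print('turq',onz(c,*g(330,234),.06),'yel',onz(c,*g(233,92),.06),'pot', onz(c,*g(130,436),.085))
k=onz(c,*f(84,155),.09); print('knob fold',k)
print('wrist',ctrl.calibration('wrist'))
E
```

```text
0.092 [[0.7139, 0.1588], [0.7297, -0.1684], [0.5204, -0.1769], [0.5058, 0.149]]
0.1 [[0.7117, 0.1576], [0.7273, -0.1673], [0.5194, -0.1757], [0.505, 0.1479]]
bar [array([0.4661505 , 0.05300041, 0.092     ]), array([ 0.47237401, -0.08541709,  0.092     ])] 0.13855734071637546
yaw 2.5743888584542023 mid [ 0.46926225 -0.01620834] hinge [ 0.72100792 -0.0048894 ]
lid ctr [ 0.61624919 -0.00937751] w 0.32585629261998805 0.32454432656849574 d 0.2072478349334949 0.20838488887501008
2.7540720389935993
2.554372600208629
jar [[0.5587, -0.4198], [0.5592, -0.3963], [0.5583, -0.4436]]
turq [ 0.56580798 -0.51095203  0.06      ] yel [ 0.65480327 -0.45559731  0.06      ] pot [ 0.44461315 -0.37119172  0.085     ]
knob fold [0.67014997 0.2029468  0.09      ]
wrist {'fx': 386.02443219829934, 'fy': 386.02443219829934, 'cx': 322.9927021322707, 'cy': 235.12872116536104, 'k1': -0.025499438314663902, 'cam_to_world': array([[ 0.32443669,  0.90062851,  0.28915243,  0.29239565],
       [-0.94590354,  0.30977937,  0.09645322, -0.61285344],
       [-0.00270494, -0.30480327,  0.95241149,  0.3721209 ],
       [ 0.        ,  0.        ,  0.        ,  1.        ]])}
```

```bash
cat >> h.py <<'E'
th=np.radians(2.63); C0=np.array([.6163,-.0095]); EX=np.array([np.cos(th),np.sin(th)]); EY=np.array([-EX[1],EX[0]])
def ch(x,y): return C0+x*EX+y*EY
def st():
    s=ctrl.get_state(); M=R.from_quat(s['tcp_rot']).as_matrix(); p=np.array(s['eef_pos'])
    yaw=np.degrees(np.arctan2(M[1,1],M[0,1]))
    print('t',s['time'],'tcp',p.round(4),'chest xy',np.round([(p[:2]-C0)@EX,(p[:2]-C0)@EY],4),'ytool ang',round(yaw,2),'F',np.round(s['contact_force'],1),'op',round(s['opening'],3),'ff',round(s['finger_force'],1),'q',np.round(s['qpos'],2))
    return p,M,yaw
def go(P,yaw=None):
    p,M,y=st(); t=0 if yaw is None else (y-yaw+180)%360-180
    print('offset',(M.T@(np.array(P)-p)).round(4),'twist',round(t,2))
E
python3 - <<'E'
from h import *
go([*ch(-.147,0),.2],2.63)
E
```

```text
t 0.1 tcp [ 0.2192 -0.6378  0.2411] chest xy [-0.4255 -0.6094] ytool ang -71.05 F [-0.4 -0.4 -0.9] op 0.997 ff 0.0 q [-1.39  0.29  1.58  0.    1.28 -0.15]
offset [ 0.4386 -0.5065  0.0423] twist -73.68
```

Request:
step_arm(
  motion=[
    {"offset": [0.4386,-0.5065,0.042],"twist": -73.7},
    {"offset": [0.4386,-0.5065,0.042],"twist": -73.7},
    {"offset": [0.4386,-0.5065,0.042],"twist": -73.7},
    {"offset": [0.4386,-0.5065,0.042],"twist": -73.7},
    {"offset": [0.4386,-0.5065,0.042],"twist": -73.7},
    {"offset": [0.4386,-0.5065,0.042],"twist": -73.7},
    {"offset": [0.4386,-0.5065,0.042],"twist": -73.7},
    {"offset": [0.4386,-0.5065,0.042],"twist": -73.7},
    {"offset": [0.4386,-0.5065,0.042],"twist": -73.7},
    {"offset": [0.4386,-0.5065,0.042],"twist": -73.7},
    {"offset": [0.4386,-0.5065,0.042],"twist": -73.7},
    {"offset": [0.4386,-0.5065,0.042],"twist": -73.7},
  ],
  gripper=0.036,
  grip_force=20,
)

```text
time: 1.3
eef_pos: [0.4431, -0.0808, 0.2045]
tcp_rot: [0.691, 0.723, 0.0, 0.0]
contact_force: [1.8, 0.1, 0.5]
opening: 0.419
finger_force: 0.0
```

```bash
python3 - <<'E'
from h import *
go([*ch(-.147,0),.2],2.63)
E
```

```text
t 1.3 tcp [ 0.4431 -0.0808  0.2045] chest xy [-0.1763 -0.0633] ytool ang 2.64 F [1.8 0.1 0.5] op 0.419 ff 0.0 q [-0.41 -0.19  2.14 -0.    1.19 -0.45]
offset [0.0633 0.0293 0.0045] twist 0.01
```

Request:
step_arm(
  motion=[
    {"offset": [0.063,0.029,0.004]},
    {"offset": [0.063,0.029,0.004]},
    {"offset": [0.063,0.029,0.004]},
    {"offset": [0.063,0.029,0.004]},
  ],
)

```text
invalid input at $.motion[0]: expected keys offset, twist
```

```bash
python3 - <<'E'
from h import *
go([*ch(-.147,0),.2],2.63)
c=cal('wrist'); im=ctrl.read_camera('wrist'); cv2.imwrite('pics/w1.png',im)
b=ch(-.147,0); 
for y in(-.065,0,.065): print(proj(c,[*ch(-.147,y),.092]))
E
```

```text
t 1.3 tcp [ 0.4431 -0.0808  0.2045] chest xy [-0.1763 -0.0633] ytool ang 2.64 F [1.8 0.1 0.5] op 0.419 ff 0.0 q [-0.41 -0.19  2.14 -0.    1.19 -0.45]
offset [0.0633 0.0293 0.0045] twist 0.01
[368.30476198 237.76451553]
[371.99711415 137.1323572 ]
[376.10674715  19.52818303]
```

View pics/w1.png

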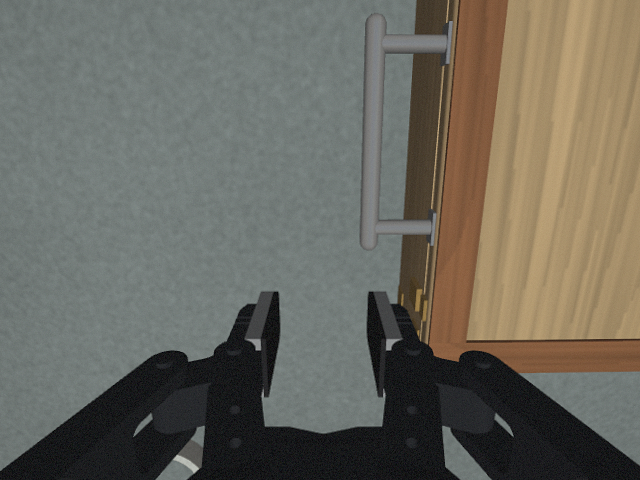

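Wrist view: the bar runs from (375,18) to (369,246), and its two posts are on the chest side. The prediction was (376,19) to (368,238), so the bar position is good to about 1 mm.

Request:
step_arm(
  motion=[
    {"offset": [0.062,0.029,0.004],"twist": 0},
    {"offset": [0.062,0.029,0.004],"twist": 0},
    {"offset": [0.062,0.029,0.004],"twist": 0},
    {"offset": [0.062,0.029,0.044],"twist": 0},
    {"offset": [0.062,0.029,0.084],"twist": 0},
    {"offset": [0.062,0.029,0.11],"twist": 0},
    {"offset": [0.062,0.029,0.12],"twist": 0},
    {"offset": [0.062,0.029,0.12],"twist": 0},
    {"offset": [0.062,0.029,0.12],"twist": 0},
  ],
)

```text
time: 2.25
eef_pos: [0.47, -0.0204, 0.086]
tcp_rot: [0.691, 0.723, 0.0, 0.001]
contact_force: [0.7, 0.6, 0.9]
opening: 0.42
finger_force: 0.0
```

```bash
python3 - <<'E'
from h import *
go([*ch(-.147,0),.084],2.63)
E
```

```text
t 2.25 tcp [ 0.47   -0.0204  0.086 ] chest xy [-0.1467 -0.0041] ytool ang 2.62 F [0.7 0.6 0.9] op 0.42 ff 0.0 q [-0.26  0.03  2.18 -0.    0.93 -0.31]
offset [ 0.0041 -0.0003  0.002 ] twist -0.01
```

Request:
step_arm(
  motion=[
    {"offset": [0,0,0.002],"twist": 0},
    {"offset": [0,0,0.002],"twist": 0},
    {"offset": [0,0,0.002],"twist": 0},
    {"offset": [0,0,0.002],"twist": 0},
    {"offset": [0,0,0.002],"twist": 0},
    {"offset": [0,0,0.002],"twist": 0},
  ],
  gripper=0.004,
  grip_force=20,
)

```text
time: 2.85
eef_pos: [0.4704, -0.02, 0.0842]
tcp_rot: [0.69, 0.723, 0.001, 0.001]
contact_force: [1.0, -1.1, 5.7]
opening: 0.132
finger_force: 20.5
```

```bash
python3 - <<'E'
from h import *
go([*ch(-.147,0),.084],2.63)
# lid arc: increments from grasp for angles
r=.252; a0=np.arctan2(.007,r)
for a in (.1,.2,.3,.45,.6,.75,.9,1.05,1.15,1.2,1.24,1.37):
    dx=r*np.cos(a0)-np.hypot(r,0)*np.cos(a+a0); dz=r*(np.sin(a+a0)-np.sin(a0)); print(a,round(dx,4),round(dz,4))
E
```

```text
t 2.85 tcp [ 0.4704 -0.02    0.0842] chest xy [-0.1463 -0.0038] ytool ang 2.67 F [ 1.  -1.1  5.7] op 0.132 ff 20.5 q [-0.26  0.03  2.18 -0.    0.92 -0.3 ]
offset [ 0.0038 -0.0007  0.0002] twist 0.04
0.1 0.002 0.0251
0.2 0.0064 0.0499
0.3 0.0133 0.0741
0.45 0.0281 0.1089
0.6 0.0479 0.141
0.75 0.0724 0.1698
0.9 0.1008 0.1947
1.05 0.1326 0.215
1.15 0.1554 0.2258
1.2 0.1671 0.2303
1.24 0.1767 0.2335
1.37 0.2085 0.2412
```

Request:
step_arm(
  motion=[
    {"offset": [0,0.001,-0.01],"twist": 0},
    {"offset": [0,0.002,-0.025],"twist": 0},
    {"offset": [0,0.004,-0.0375],"twist": 0},
    {"offset": [0,0.0064,-0.05],"twist": 0},
    {"offset": [0,0.0097,-0.062],"twist": 0},
    {"offset": [0,0.0133,-0.074],"twist": 0},
    {"offset": [0,0.0178,-0.086],"twist": 0},
    {"offset": [0,0.0228,-0.0976],"twist": 0},
    {"offset": [0,0.0281,-0.109],"twist": 0},
    {"offset": [0,0.0281,-0.109],"twist": 0},
  ],
)

```text
time: 3.85
eef_pos: [0.4977, -0.0186, 0.1936]
tcp_rot: [0.69, 0.723, -0.0, 0.0]
contact_force: [-0.9, -4.0, 0.7]
opening: 0.126
finger_force: 19.9
```

```bash
python3 - <<'E'
from h import *
st()
E
```

```text
t 3.85 tcp [ 0.4977 -0.0186  0.1936] chest xy [-0.1189 -0.0037] ytool ang 2.67 F [-0.9 -4.   0.7] op 0.126 ff 19.9 q [-0.24 -0.06  2.05 -0.    1.15 -0.29]
```

Request:
step_arm(
  motion=[
    {"offset": [-0.0005,0.0062,-0.011],"twist": 0},
    {"offset": [-0.0005,0.0128,-0.0217],"twist": 0},
    {"offset": [-0.0005,0.0198,-0.0321],"twist": 0},
    {"offset": [-0.0005,0.0276,-0.042],"twist": 0},
    {"offset": [-0.0005,0.0357,-0.0516],"twist": 0},
    {"offset": [-0.0005,0.0443,-0.0609],"twist": 0},
    {"offset": [-0.0005,0.0533,-0.0696],"twist": 0},
    {"offset": [-0.0005,0.0628,-0.078],"twist": 0},
    {"offset": [-0.0005,0.0727,-0.0858],"twist": 0},
    {"offset": [-0.0005,0.0829,-0.0932],"twist": 0},
    {"offset": [-0.0005,0.0935,-0.1],"twist": 0},
    {"offset": [-0.0005,0.1045,-0.1061],"twist": 0},
  ],
)

```text
time: 5.05
eef_pos: [0.6015, -0.0136, 0.3021]
tcp_rot: [0.69, 0.723, -0.0, -0.0]
contact_force: [-7.2, -1.4, 8.2]
opening: 0.131
finger_force: 20.6
```

Request:
step_arm(
  motion=[
    {"offset": [0,0,0],"twist": 0},
  ],
)

```text
time: 5.15
eef_pos: [0.6033, -0.0135, 0.3029]
tcp_rot: [0.69, 0.723, 0.002, 0.001]
contact_force: [-2.9, -1.6, 7.5]
opening: 0.13
finger_force: 20.8
```

```bash
cat >> h.py <<'E'
def lid():
    p,M,y=st(); x=(p[:2]-C0)@EX; z=p[2]+.008-.085; X=.105-x
    print('lid r',round(np.hypot(X,z),4),'ang',round(np.arctan2(z,X)-.0278,4),'F chest',np.round([ctrl.get_state()['contact_force'][:2]@EX,ctrl.get_state()['contact_force'][:2]@EY],2))
E
python3 - <<'E'
from h import *
lid()
E
```

```text
t 5.15 tcp [ 0.6033 -0.0135  0.3029] chest xy [-0.0131 -0.0034] ytool ang 2.66 F [-2.9 -1.6  7.5] op 0.13 ff 20.8 q [-0.19  0.09  1.7   0.    1.35 -0.24]
lid r 0.2549 ang 1.0611 F chest [-2.99 -1.43]
```

Request:
step_arm(
  motion=[
    {"offset": [0,0.0035,-0.0035],"twist": 0},
    {"offset": [0,0.008,-0.0058],"twist": 0},
    {"offset": [0,0.0125,-0.008],"twist": 0},
    {"offset": [0,0.017,-0.01],"twist": 0},
    {"offset": [0,0.0215,-0.012],"twist": 0},
    {"offset": [0,0.026,-0.0138],"twist": 0},
    {"offset": [0,0.03,-0.0152],"twist": 0},
    {"offset": [0,0.03,-0.0152],"twist": 0},
  ],
)

```text
time: 5.95
eef_pos: [0.6325, -0.0121, 0.3156]
tcp_rot: [0.69, 0.723, 0.001, 0.001]
contact_force: [-1.9, -0.4, 6.1]
opening: 0.128
finger_force: 20.9
```

```bash
python3 - <<'E'
from h import *
lid()
E
```

```text
t 5.95 tcp [ 0.6325 -0.0121  0.3156] chest xy [ 0.016  -0.0033] ytool ang 2.66 F [-1.9 -0.4  6.1] op 0.128 ff 20.9 q [-0.18  0.15  1.61  0.    1.39 -0.23]
lid r 0.2546 ang 1.1861 F chest [-1.92 -0.29]
```

Request:
step_arm(
  motion=[
    {"offset": [0,0.0028,-0.002],"twist": 0},
    {"offset": [0,0.0056,-0.003],"twist": 0},
    {"offset": [0,0.0085,-0.004],"twist": 0},
    {"offset": [0,0.0113,-0.0048],"twist": 0},
    {"offset": [0,0.0113,-0.0048],"twist": 0},
  ],
)

```text
time: 6.45
eef_pos: [0.6436, -0.0116, 0.3193]
tcp_rot: [0.69, 0.723, 0.001, 0.0]
contact_force: [-2.7, -0.2, 4.9]
opening: 0.13
finger_force: 21.0
```

```bash
python3 - <<'E'
from h import *
lid()
E
```

```text
t 6.45 tcp [ 0.6436 -0.0116  0.3193] chest xy [ 0.0272 -0.0033] ytool ang 2.66 F [-2.7 -0.2  4.9] op 0.13 ff 21.0 q [-0.18  0.17  1.57  0.    1.4  -0.22]
lid r 0.2545 ang 1.2322 F chest [-2.74 -0.12]
```

```bash
python3 - <<'E'
from h import *
c=cal('side'); im=ctrl.read_camera('side')
uv=proj(c,[*ch(.03,.207),.12]); print(uv)
u,v=map(int,uv); print(u-50,v-50)
cv2.imwrite('pics/s1.png',cv2.resize(im[v-50:v+50,u-50:u+50],None,fx=6,fy=6,interpolation=cv2.INTER_CUBIC))
E
```

```text
[225.0663429  265.25171598]
175 215
```

View pics/s1.png

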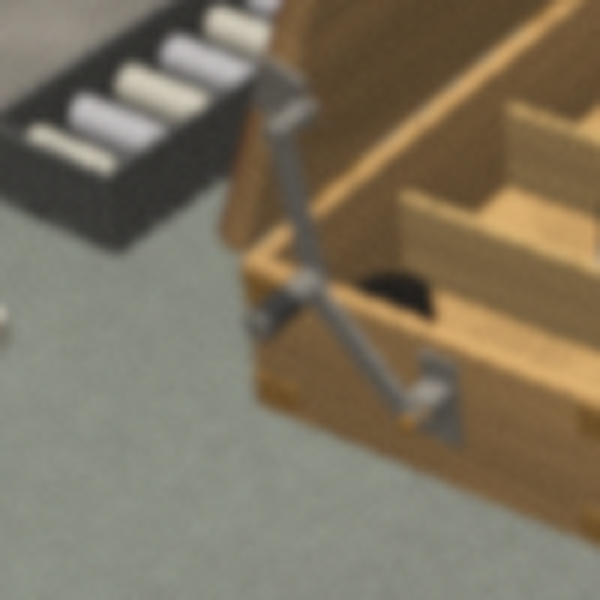

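The crop shows the stay about 0.4 rad short of straight. The knee is at (315,285), the lower pivot at (408,402), the rivet at about (287,110) and the knob's outer end at (258,322).

```bash
cat >> h.py <<'E'
def plane(c,u,v,y):
    o,d=ray(c,u,v); n=EY; t=(y-(o[:2]-C0)@n)/(d[:2]@n); P=o+d*t
    return np.array([(P[:2]-C0)@EX,P[2]])
E
python3 - <<'E'
from h import *
from scipy.optimize import brentq
c=cal('side'); f=lambda x,y:(175+x/6-.4,215+y/6-.4)
piv=plane(c,*f(408,402),.189);kn=plane(c,*f(315,285),.189);rv=plane(c,*f(285,112),.189);ke=plane(c,*f(258,322),.225)
print('piv',piv,'knee',kn,'rivet',rv,'knob end',ke,'links',np.linalg.norm(kn-piv),np.linalg.norm(rv-kn),'d',np.linalg.norm(rv-piv))
riv=lambda a:np.array([.105-.11*np.cos(a)-.01*np.sin(a),.085+.11*np.sin(a)-.01*np.cos(a)])
for a in(1.23,1.25,1.27): print(a,riv(a))
for h in(.05,.0525,.055,.0575,.06):
    g=lambda a:np.linalg.norm(riv(a)-[-.005,h])
    aa=brentq(lambda a:g(a)-.15199,.9,1.5)
    # knee for a=1.24
    out=[]
    for a in(1.22,1.24,1.26):
        d=min(g(a),.15199); m=(riv(a)+[-.005,h])/2; e=(riv(a)-[-.005,h])/d; k=m+np.array([e[1],-e[0]])*np.sqrt(.076**2-d*d/4); out.append(k.round(4).tolist())
    print(h,'straight at',round(aa,3),out)
E
```

```text
piv [-0.00864461  0.06958944] knee [0.03777634 0.11529076] rivet [0.04498279 0.20333803] knob end [0.04023559 0.11802005] links 0.06514227556904277 0.08834169063504413 d 0.14409921878800358
1.23 [0.05880896 0.18533139]
1.25 [0.06082469 0.18623508]
1.27 [0.0628581  0.18709829]
0.05 straight at 1.258 [[0.0405, 0.1109], [0.0371, 0.1133], [0.0292, 0.118]]
0.0525 straight at 1.285 [[0.0447, 0.11], [0.0426, 0.1118], [0.0397, 0.114]]
0.055 straight at 1.312 [[0.048, 0.1095], [0.0464, 0.111], [0.0445, 0.1127]]
0.0575 straight at 1.338 [[0.0507, 0.1092], [0.0495, 0.1105], [0.048, 0.1119]]
0.06 straight at 1.365 [[0.0531, 0.109], [0.0521, 0.1102], [0.0509, 0.1115]]
```

Request:
step_arm(
  motion=[
    {"offset": [0,0.0015,-0.0006],"twist": 0},
    {"offset": [0,0.003,-0.0011],"twist": 0},
    {"offset": [0,0.003,-0.0011],"twist": 0},
  ],
)

```text
time: 6.8
eef_pos: [0.6464, -0.0114, 0.3201]
tcp_rot: [0.69, 0.723, 0.001, 0.0]
contact_force: [-2.1, 0.4, 5.6]
opening: 0.128
finger_force: 21.0
```

```bash
python3 - <<'E'
from h import *
lid()
E
```

```text
t 6.8 tcp [ 0.6464 -0.0114  0.3201] chest xy [ 0.03   -0.0033] ytool ang 2.66 F [-2.1  0.4  5.6] op 0.128 ff 21.0 q [-0.17  0.18  1.57  0.    1.4  -0.22]
lid r 0.2544 ang 1.2438 F chest [-2.08  0.49]
```

Request:
step_arm(
  motion=[
    {"offset": [0,0.001,-0.0004],"twist": 0},
    {"offset": [0,0.002,-0.0007],"twist": 0},
    {"offset": [0,0.002,-0.0007],"twist": 0},
  ],
)

```text
time: 7.1
eef_pos: [0.6482, -0.0113, 0.3207]
tcp_rot: [0.69, 0.723, 0.001, -0.0]
contact_force: [-2.2, -0.2, 5.8]
opening: 0.129
finger_force: 21.0
```

```bash
python3 - <<'E'
from h import *
lid()
E
```

```text
t 7.1 tcp [ 0.6482 -0.0113  0.3207] chest xy [ 0.0318 -0.0033] ytool ang 2.66 F [-2.2 -0.2  5.8] op 0.129 ff 21.0 q [-0.17  0.18  1.56  0.    1.4  -0.22]
lid r 0.2544 ang 1.2512 F chest [-2.2  -0.08]
```

Request:
step_arm(
  motion=[
    {"offset": [0,0.001,-0.0004],"twist": 0},
    {"offset": [0,0.002,-0.0007],"twist": 0},
    {"offset": [0,0.002,-0.0007],"twist": 0},
  ],
)

```text
time: 7.4
eef_pos: [0.6503, -0.0113, 0.3212]
tcp_rot: [0.69, 0.723, 0.001, 0.0]
contact_force: [-2.1, 0.5, 4.7]
opening: 0.133
finger_force: 21.0
```

Request:
step_arm(
  motion=[
    {"offset": [0,0.001,-0.0004],"twist": 0},
    {"offset": [0,0.0018,-0.0006],"twist": 0},
    {"offset": [0,0.0018,-0.0006],"twist": 0},
  ],
)

```text
time: 7.7
eef_pos: [0.652, -0.0112, 0.3217]
tcp_rot: [0.69, 0.723, 0.001, 0.0]
contact_force: [-3.4, 1.8, 5.6]
opening: 0.13
finger_force: 21.0
```

Request:
step_arm(
  motion=[
    {"offset": [0,0.0006,-0.0002],"twist": 0},
    {"offset": [0,0.0012,-0.0004],"twist": 0},
    {"offset": [0,0.0012,-0.0004],"twist": 0},
  ],
)

```text
time: 8.0
eef_pos: [0.6532, -0.0111, 0.322]
tcp_rot: [0.69, 0.723, 0.001, 0.0]
contact_force: [-3.4, 0.6, 4.6]
opening: 0.129
finger_force: 21.1
```

Request:
step_arm(
  motion=[
    {"offset": [0,0.0006,-0.0002],"twist": 0},
    {"offset": [0,0.0012,-0.0004],"twist": 0},
    {"offset": [0,0.0012,-0.0004],"twist": 0},
  ],
)

```text
time: 8.3
eef_pos: [0.6544, -0.0111, 0.3222]
tcp_rot: [0.69, 0.723, 0.001, 0.0]
contact_force: [-2.4, 1.6, 5.9]
opening: 0.129
finger_force: 21.1
```

Request:
step_arm(
  motion=[
    {"offset": [0,0.0007,-0.0002],"twist": 0},
    {"offset": [0,0.0014,-0.0004],"twist": 0},
    {"offset": [0,0.0014,-0.0004],"twist": 0},
  ],
)

```text
time: 8.6
eef_pos: [0.6558, -0.011, 0.3227]
tcp_rot: [0.69, 0.723, 0.001, 0.0]
contact_force: [-2.4, 0.9, 5.4]
opening: 0.13
finger_force: 21.1
```

Request:
step_arm(
  motion=[
    {"offset": [0,0.0007,-0.0002],"twist": 0},
    {"offset": [0,0.0014,-0.0004],"twist": 0},
    {"offset": [0,0.0014,-0.0004],"twist": 0},
  ],
)

```text
time: 8.9
eef_pos: [0.6572, -0.0109, 0.323]
tcp_rot: [0.69, 0.723, 0.001, -0.0]
contact_force: [-3.3, 0.1, 5.0]
opening: 0.131
finger_force: 21.1
```

Request:
step_arm(
  motion=[
    {"offset": [0,0.0008,-0.0002],"twist": 0},
    {"offset": [0,0.0016,-0.0004],"twist": 0},
    {"offset": [0,0.0016,-0.0004],"twist": 0},
  ],
)

```text
time: 9.2
eef_pos: [0.6589, -0.0108, 0.3234]
tcp_rot: [0.69, 0.723, 0.001, 0.0]
contact_force: [-1.0, 2.0, 5.0]
opening: 0.131
finger_force: 21.1
```

Request:
step_arm(
  motion=[
    {"offset": [0,0.0008,-0.0002],"twist": 0},
    {"offset": [0,0.0016,-0.0004],"twist": 0},
    {"offset": [0,0.0016,-0.0004],"twist": 0},
  ],
)

```text
time: 9.5
eef_pos: [0.6605, -0.0108, 0.3238]
tcp_rot: [0.69, 0.723, 0.001, 0.0]
contact_force: [-2.0, 1.2, 6.2]
opening: 0.133
finger_force: 21.1
```

```bash
python3 - <<'E'
from h import *
lid()
im=ctrl.read_camera('side'); a=cv2.imread('pics/s1.png')
b=cv2.resize(im[225:290,195:260],None,fx=9,fy=9,interpolation=cv2.INTER_CUBIC); cv2.imwrite('pics/s2.png',b)
E
```

```text
t 9.5 tcp [ 0.6605 -0.0108  0.3238] chest xy [ 0.0441 -0.0033] ytool ang 2.66 F [-2.   1.2  6.2] op 0.133 ff 21.1 q [-0.17  0.21  1.53  0.    1.41 -0.22]
lid r 0.2542 ang 1.3011 F chest [-1.97  1.29]
```

View pics/s2.png

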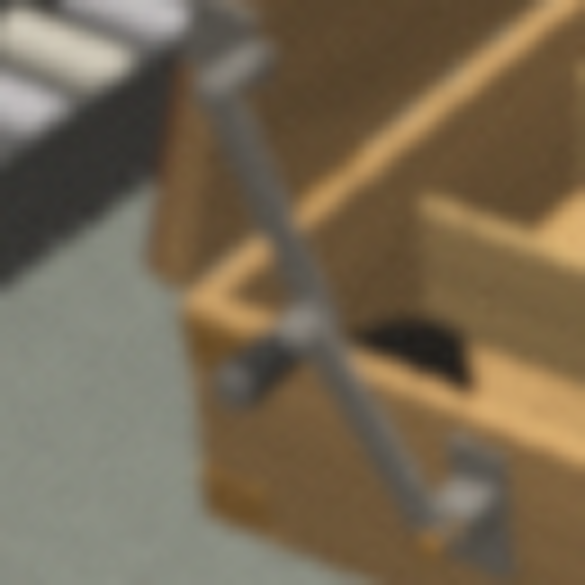

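The links are almost straight: knee (316,325), rivet (225,95), pivot (425,520). About 1–2 mm of travel remains at the bar.

Request:
step_arm(
  motion=[
    {"offset": [0,0.0005,-0.0001],"twist": 0},
    {"offset": [0,0.001,-0.0003],"twist": 0},
    {"offset": [0,0.001,-0.0003],"twist": 0},
  ],
)

```text
time: 9.85
eef_pos: [0.6612, -0.0107, 0.3238]
tcp_rot: [0.69, 0.723, 0.0, -0.0]
contact_force: [-3.5, 2.7, 6.0]
opening: 0.132
finger_force: 21.2
```

Request:
step_arm(
  motion=[
    {"offset": [0,0.0005,-0.0001],"twist": 0},
    {"offset": [0,0.001,-0.0003],"twist": 0},
    {"offset": [0,0.001,-0.0003],"twist": 0},
  ],
)

```text
time: 10.15
eef_pos: [0.6613, -0.0108, 0.3239]
tcp_rot: [0.69, 0.723, -0.001, -0.001]
contact_force: [-4.4, 1.5, 4.6]
opening: 0.128
finger_force: 21.2
```

Request:
step_arm(
  motion=[
    {"offset": [0,0.0006,-0.0001],"twist": 0},
    {"offset": [0,0.001,-0.0003],"twist": 0},
    {"offset": [0,0.001,-0.0003],"twist": 0},
    {"offset": [0,0.001,-0.0003],"twist": 0},
  ],
)

```text
time: 10.55
eef_pos: [0.6615, -0.0107, 0.3239]
tcp_rot: [0.69, 0.723, -0.001, -0.002]
contact_force: [-6.4, 1.6, 4.7]
opening: 0.132
finger_force: 21.2
```

Request:
step_arm(
  motion=[
    {"offset": [0,0.0006,-0.0002],"twist": 0},
    {"offset": [0,0.0006,-0.0002],"twist": 0},
    {"offset": [0,0.0006,-0.0002],"twist": 0},
    {"offset": [0,0.0006,-0.0002],"twist": 0},
  ],
)

```text
time: 10.95
eef_pos: [0.6617, -0.0107, 0.324]
tcp_rot: [0.69, 0.723, -0.002, -0.003]
contact_force: [-7.2, 1.7, 5.2]
opening: 0.13
finger_force: 21.2
```

```bash
python3 - <<'E'
from h import *
lid()
im=ctrl.read_camera('side'); 
b=cv2.resize(im[225:290,195:260],None,fx=9,fy=9,interpolation=cv2.INTER_CUBIC); cv2.imwrite('pics/s3.png',b)
E
```

```text
t 10.95 tcp [ 0.6617 -0.0107  0.324 ] chest xy [ 0.0453 -0.0033] ytool ang 2.67 F [-7.2  1.7  5.2] op 0.13 ff 21.2 q [-0.17  0.21  1.52 -0.    1.42 -0.22]
lid r 0.2541 ang 1.3058 F chest [-7.1   1.99]
```

View pics/s3.png

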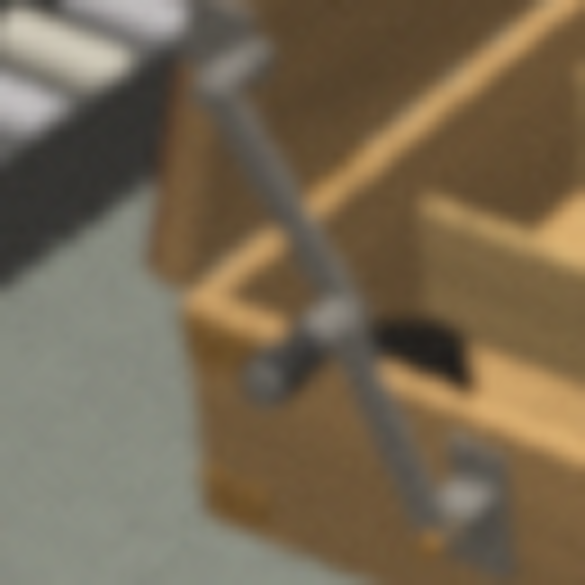

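The knee is now at (342,318), on the far side of the rivet–pivot line, so the stay is locked. I relax the pull, release the bar and rise.

Request:
step_arm(
  motion=[
    {"offset": [0,-0.0015,0.0005],"twist": 0},
    {"offset": [0,-0.003,0.001],"twist": 0},
    {"offset": [0,-0.003,0.001],"twist": 0},
  ],
)

```text
time: 11.3
eef_pos: [0.6608, -0.0108, 0.3238]
tcp_rot: [0.69, 0.723, 0.001, 0.0]
contact_force: [-0.3, 2.8, 5.0]
opening: 0.126
finger_force: 21.1
```

Request:
step_arm(
  motion=[
    {"offset": [0,0,0],"twist": 0},
    {"offset": [0,0,0],"twist": 0},
    {"offset": [0,0,0],"twist": 0},
    {"offset": [0,0,0],"twist": 0},
    {"offset": [0,0,-0.015],"twist": 0},
    {"offset": [0,0,-0.04],"twist": 0},
    {"offset": [0,-0.02,-0.06],"twist": 0},
  ],
  gripper=0.04,
)

```text
time: 12.0
eef_pos: [0.6416, -0.0125, 0.3851]
tcp_rot: [0.691, 0.723, 0.0, 0.001]
contact_force: [-0.5, -0.5, 0.6]
opening: 0.464
finger_force: 0.0
```

```bash
python3 - <<'E'
from h import *
c=cal('side'); im=ctrl.read_camera('side'); cv2.imwrite('pics/s4.png',im[225:290,195:260])
f=lambda x,y:(195+x/9-.4,225+y/9-.4)
print('knob mid',plane(c,*f(298,348),.207),'in',plane(c,*f(330,315),.189),'out',plane(c,*f(265,380),.225))
d=cv2.absdiff(im[225:290,195:260],cv2.resize(cv2.imread('pics/s3.png'),(65,65),interpolation=cv2.INTER_AREA)); print('change since lock',d.mean(),d.max())
go([.5587,-.4198,.30],40)
go([.5587,-.4198,.30],220)
E
```

```text
knob mid [0.02048407 0.13026924] in [0.02293166 0.1293587 ] out [0.01807952 0.13177998]
change since lock 2.7395660749506905 11
t 12.05 tcp [ 0.64   -0.0124  0.3908] chest xy [ 0.0235 -0.004 ] ytool ang 2.66 F [0.9 0.4 3.4] op 0.467 ff 0.0 q [-0.18  0.14  1.49 -0.    1.51 -0.22]
offset [-0.4029 -0.1007  0.091 ] twist -37.34
t 12.05 tcp [ 0.64   -0.0124  0.3908] chest xy [ 0.0235 -0.004 ] ytool ang 2.66 F [0.9 0.4 3.4] op 0.467 ff 0.0 q [-0.18  0.14  1.49 -0.    1.51 -0.22]
offset [-0.4029 -0.1007  0.091 ] twist 142.66
```

Request:
step_arm(
  motion=[
    {"offset": [-0.05,-0.04,0],"twist": 8},
    {"offset": [-0.095,-0.06,0],"twist": 16},
    {"offset": [-0.14,-0.075,0],"twist": 24},
    {"offset": [-0.19,-0.085,0],"twist": 25.7},
    {"offset": [-0.239,-0.09,0.01],"twist": 25.7},
    {"offset": [-0.285,-0.095,0.03],"twist": 25.7},
    {"offset": [-0.325,-0.1,0.06],"twist": 25.7},
    {"offset": [-0.365,-0.1,0.09],"twist": 25.7},
    {"offset": [-0.403,-0.101,0.12],"twist": 25.7},
    {"offset": [-0.403,-0.101,0.14],"twist": 25.7},
    {"offset": [-0.403,-0.101,0.14],"twist": 25.7},
  ],
  gripper=0.07,
)

```text
time: 13.15
eef_pos: [0.5563, -0.4198, 0.2376]
tcp_rot: [0.835, 0.55, -0.001, -0.005]
contact_force: [-0.0, 0.8, -1.4]
opening: 0.817
finger_force: 0.0
```

```bash
python3 - <<'E'
from h import *
c=cal('wrist'); im=ctrl.read_camera('wrist'); cv2.imwrite('pics/w2.png',im)
for z in(0,.042,.06): print(z,proj(c,[.5587,-.4198,z]))
go([.5587,-.4198,.022],-23)
E
```

```text
0 [328.27453008 195.57556965]
0.042 [328.45806474 205.43433454]
0.06 [328.55084027 210.42197888]
t 13.2 tcp [ 0.5575 -0.4193  0.2409] chest xy [-0.0776 -0.4067] ytool ang -23.12 F [-0.4 -0.   1.4] op 0.819 ff 0.0 q [-0.79  0.34  1.51  0.    1.29 -0.39]
offset [-0.0004  0.0023  0.2189] twist -0.12
```

View pics/w2.png

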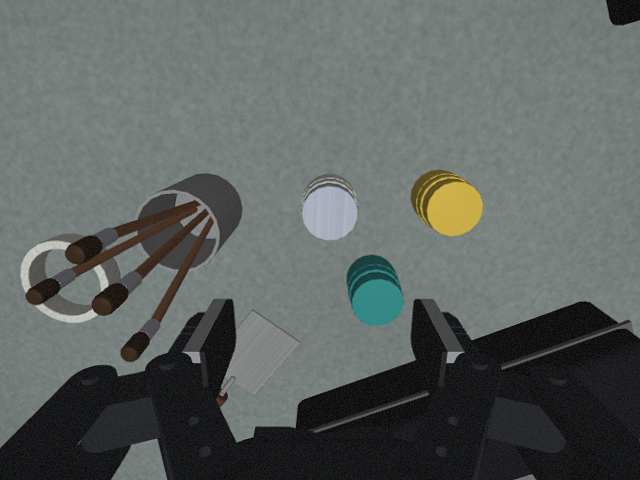

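The cap is at (330,213) against the predicted (328.5,210), so the jar position is confirmed to about 1 mm. It is white with a plain metal cap. Turquoise is at (377,300), yellow at (454,207), and both are clear of the fingers.

Request:
step_arm(
  motion=[
    {"offset": [0,0.0015,0.04],"twist": 0},
    {"offset": [0,0.0015,0.08],"twist": 0},
    {"offset": [0,0.0015,0.12],"twist": 0},
    {"offset": [0,0.0015,0.155],"twist": 0},
    {"offset": [0,0.0015,0.185],"twist": 0},
    {"offset": [0,0.0015,0.205],"twist": 0},
    {"offset": [0,0.0015,0.214],"twist": 0},
    {"offset": [0,0.0015,0.214],"twist": 0},
    {"offset": [0,0.0015,0.214],"twist": 0},
  ],
)

```text
time: 14.1
eef_pos: [0.5613, -0.4207, 0.0323]
tcp_rot: [0.834, 0.552, 0.0, 0.002]
contact_force: [1.0, -0.6, -0.2]
opening: 0.82
finger_force: 0.0
```

Request:
step_arm(
  motion=[
    {"offset": [0,0,0],"twist": 0},
    {"offset": [0,0,0],"twist": 0},
    {"offset": [0,0,0],"twist": 0},
    {"offset": [0,0,0],"twist": 0},
    {"offset": [0,0,0],"twist": 0},
  ],
  gripper=0.04,
  grip_force=20,
)

```text
time: 14.6
eef_pos: [0.5609, -0.421, 0.0322]
tcp_rot: [0.834, 0.552, 0.0, 0.002]
contact_force: [-0.2, 1.2, 6.9]
opening: 0.578
finger_force: 21.0
```

```bash
python3 - <<'E'
from h import *
go([*ch(-.045,-.096),.25],2.63)
E
```

```text
t 14.6 tcp [ 0.5609 -0.421   0.0322] chest xy [-0.0742 -0.4085] ytool ang -23.05 F [-0.2  1.2  6.9] op 0.578 ff 21.0 q [-0.79  0.56  1.62  0.    0.96 -0.39]
offset [ 0.2941 -0.1084 -0.2185] twist -25.68
```

Request:
step_arm(
  motion=[
    {"offset": [0,0,-0.02],"twist": 0},
    {"offset": [0,0,-0.055],"twist": 0},
    {"offset": [0,0,-0.1],"twist": 0},
    {"offset": [0.02,-0.007,-0.135],"twist": -3},
    {"offset": [0.056,-0.021,-0.145],"twist": -8},
    {"offset": [0.097,-0.036,-0.145],"twist": -14},
    {"offset": [0.138,-0.051,-0.145],"twist": -20},
    {"offset": [0.179,-0.066,-0.145],"twist": -25.7},
    {"offset": [0.22,-0.081,-0.145],"twist": -25.7},
    {"offset": [0.255,-0.094,-0.145],"twist": -25.7},
    {"offset": [0.282,-0.104,-0.145],"twist": -25.7},
    {"offset": [0.294,-0.1084,-0.145],"twist": -25.7},
  ],
)

```text
time: 15.8
eef_pos: [0.5748, -0.1046, 0.1753]
tcp_rot: [0.69, 0.724, 0.0, 0.0]
contact_force: [-0.1, 0.4, -1.0]
opening: 0.574
finger_force: 21.4
```

Request:
step_arm(
  motion=[
    {"offset": [0,0,0],"twist": 0},
    {"offset": [0,0,0],"twist": 0},
  ],
)

```text
time: 16.0
eef_pos: [0.5752, -0.108, 0.1749]
tcp_rot: [0.691, 0.723, -0.0, 0.0]
contact_force: [-0.4, -0.3, -1.2]
opening: 0.574
finger_force: 21.4
```

```bash
python3 - <<'E'
from h import *
go([*ch(-.045,-.096),.042],2.63)
E
```

```text
t 16.0 tcp [ 0.5752 -0.108   0.1749] chest xy [-0.0455 -0.0965] ytool ang 2.64 F [-0.4 -0.3 -1.2] op 0.574 ff 21.4 q [-0.36  0.15  1.86 -0.    1.13 -0.4 ]
offset [0.0006 0.0005 0.1329] twist 0.01
```

Request:
step_arm(
  motion=[
    {"offset": [0.0005,0.0005,0.03],"twist": 0},
    {"offset": [0.0005,0.0005,0.06],"twist": 0},
    {"offset": [0.0005,0.0005,0.09],"twist": 0},
    {"offset": [0.0005,0.0005,0.11],"twist": 0},
    {"offset": [0.0005,0.0005,0.123],"twist": 0},
    {"offset": [0.0005,0.0005,0.129],"twist": 0},
    {"offset": [0.0005,0.0005,0.131],"twist": 0},
    {"offset": [0.0005,0.0005,0.131],"twist": 0},
  ],
)

```text
time: 16.8
eef_pos: [0.579, -0.1089, 0.0469]
tcp_rot: [0.691, 0.723, 0.001, 0.004]
contact_force: [2.4, -0.4, 4.4]
opening: 0.574
finger_force: 21.9
```

Request:
step_arm(
  motion=[
    {"offset": [0,0,0],"twist": 0},
    {"offset": [0,0,0],"twist": 0},
  ],
)

```text
time: 17.0
eef_pos: [0.579, -0.1089, 0.0468]
tcp_rot: [0.691, 0.723, 0.001, 0.004]
contact_force: [3.7, -1.8, 5.1]
opening: 0.572
finger_force: 22.1
```

```bash
python3 - <<'E'
from h import *
st(); print(ctrl.get_state()['wrist_torque'])
w=ctrl.read_camera('wrist'); s=ctrl.read_camera('side'); t=ctrl.read_camera('top')
a=cv2.resize(w,(480,360)); b=cv2.resize(s[150:300,190:350],(320,300)); 
d=cv2.resize(t[120:270,240:400],(320,300))
m=np.zeros((600,800,3),np.uint8); m[:360,:480]=a; m[:300,480:]=b; m[300:,480:]=d
sg=cv2.resize(s[205:265,230:330],(400,240),interpolation=cv2.INTER_CUBIC); m[360:,:400]=sg
cv2.imwrite('pics/m1.png',m)
E
```

```text
t 17.0 tcp [ 0.579  -0.1089  0.0468] chest xy [-0.0418 -0.0976] ytool ang 2.63 F [ 3.7 -1.8  5.1] op 0.572 ff 22.1 q [-0.36  0.33  1.91 -0.    0.89 -0.4 ]
[-0.18945233 -0.02706237  0.07335608]
```

View pics/m1.png

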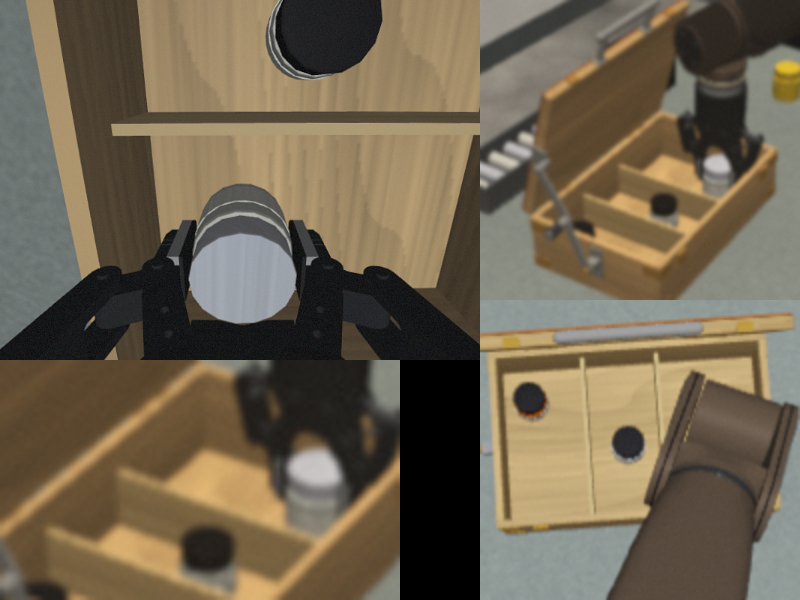

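The outer linkage of the front finger, at (60,300) in the wrist view, rests on the chest's front rim, and the jar still hangs about 6 mm above the floor. I lift, turn the hand diagonally and go down again.

Request:
step_arm(
  motion=[
    {"offset": [0,0,-0.02],"twist": 0},
    {"offset": [0,0,-0.045],"twist": 0},
    {"offset": [0,0,-0.045],"twist": -8.5},
    {"offset": [0,0,-0.045],"twist": -17},
    {"offset": [0,0,-0.045],"twist": -25.5},
    {"offset": [0,0,-0.045],"twist": -34},
    {"offset": [0,0,-0.045],"twist": -42.5},
    {"offset": [0,0,-0.045],"twist": -51},
    {"offset": [0,0,-0.045],"twist": -54},
    {"offset": [0,0,-0.045],"twist": -54},
  ],
)

```text
time: 18.15
eef_pos: [0.5755, -0.1073, 0.0885]
tcp_rot: [0.287, 0.958, -0.0, -0.0]
contact_force: [-0.1, 0.3, -0.9]
opening: 0.574
finger_force: 22.7
```

```bash
python3 - <<'E'
from h import *
go([*ch(-.045,-.096),.042])
E
```

```text
t 18.15 tcp [ 0.5755 -0.1073  0.0885] chest xy [-0.0453 -0.0958] ytool ang 56.59 F [-0.1  0.3 -0.9] op 0.574 ff 22.7 q [-0.36  0.27  1.91 -0.    0.97 -1.35]
offset [-0.0004 -0.      0.0465] twist 0
```

Request:
step_arm(
  motion=[
    {"offset": [0,0,0.015],"twist": 0},
    {"offset": [0,0,0.03],"twist": 0},
    {"offset": [0,0,0.04],"twist": 0},
    {"offset": [0,0,0.044],"twist": 0},
    {"offset": [0,0,0.044],"twist": 0},
    {"offset": [0,0,0.044],"twist": 0},
  ],
)

```text
time: 18.75
eef_pos: [0.5758, -0.1066, 0.0445]
tcp_rot: [0.287, 0.958, -0.0, 0.0]
contact_force: [-0.2, -0.9, -1.2]
opening: 0.573
finger_force: 22.7
```

No contact now. I lower it slowly to the floor.

Request:
step_arm(
  motion=[
    {"offset": [0,0,0.0015],"twist": 0},
    {"offset": [0,0,0.003],"twist": 0},
    {"offset": [0,0,0.004],"twist": 0},
    {"offset": [0,0,0.004],"twist": 0},
  ],
)

```text
time: 19.15
eef_pos: [0.5755, -0.1065, 0.0405]
tcp_rot: [0.287, 0.958, -0.0, -0.0]
contact_force: [0.3, -0.9, -1.4]
opening: 0.574
finger_force: 22.7
```

Request:
step_arm(
  motion=[
    {"offset": [0,0,0.001],"twist": 0},
    {"offset": [0,0,0.002],"twist": 0},
    {"offset": [0,0,0.002],"twist": 0},
  ],
)

```text
time: 19.45
eef_pos: [0.5758, -0.1066, 0.0402]
tcp_rot: [0.287, 0.958, -0.0, -0.0]
contact_force: [-4.7, 1.2, 7.1]
opening: 0.574
finger_force: 23.4
```

Request:
step_arm(
  motion=[
    {"offset": [0,0,-0.001],"twist": 0},
    {"offset": [0,0,-0.001],"twist": 0},
    {"offset": [0,0,-0.001],"twist": 0},
    {"offset": [0,0,-0.001],"twist": 0},
  ],
  gripper=0.062,
)

```text
time: 19.85
eef_pos: [0.5755, -0.1065, 0.0393]
tcp_rot: [0.287, 0.958, 0.0, -0.0]
contact_force: [-0.5, 0.8, -0.0]
opening: 0.723
finger_force: 0.0
```

Request:
step_arm(
  motion=[
    {"offset": [0,0,-0.015],"twist": 0},
    {"offset": [0,0,-0.04],"twist": 0},
    {"offset": [0,0,-0.08],"twist": 0},
    {"offset": [0,0,-0.12],"twist": 0},
    {"offset": [0,0,-0.16],"twist": 0},
    {"offset": [0,0,-0.2],"twist": 0},
    {"offset": [0,0,-0.2],"twist": 0},
  ],
)

```text
time: 20.55
eef_pos: [0.579, -0.1077, 0.249]
tcp_rot: [0.287, 0.958, -0.0, 0.008]
contact_force: [0.6, 0.1, 0.1]
opening: 0.727
finger_force: 0.0
```

```bash
python3 - <<'E'
from h import *
go([.47,.02,.30],2.63)
c=cal('side'); s=ctrl.read_camera('side'); cv2.imwrite('pics/s5.png',s)
# cap check in top view: blob centre vs prediction
t=ctrl.read_camera('top'); cv2.imwrite('pics/t5.png',t)
for n,P in(('top',[*ch(-.045,-.096),.068]),('side',[*ch(-.045,-.096),.068])):
    cc=cal(n); u,v=proj(cc,P); im=t if n=='top' else s
    print(n,u,v)
    p=im[int(v)-15:int(v)+16,int(u)-15:int(u)+16].astype(int); g=(p.min(2)>140)&((p.max(2)-p.min(2))<40)
    ys,xs=np.nonzero(g); print(g.sum(),xs.mean()-15+int(u) if len(xs) else None,ys.mean()-15+int(v) if len(xs) else None)
E
```

```text
t 20.55 tcp [ 0.579  -0.1077  0.249 ] chest xy [-0.0417 -0.0964] ytool ang 56.67 F [0.6 0.1 0.1] op 0.727 ff 0.0 q [-0.36  0.09  1.8   0.    1.25 -1.35]
offset [ 0.1605  0.0469 -0.0533] twist 54.04
top 357.7556564405758 201.5298017773533
0 None None
side 308.9177406770581 234.03374828447204
114 309.06140350877195 234.18421052631578
```

The side view shows the white cap at (309,234), exactly where it was predicted, so the jar stands in the bay. Now the knob.

```bash
python3 - <<'E'
from h import *
p,M,y=st()
for P in ([-.13,-.03,.26],[-.13,.13,.24],[-.06,.237,.2],[-.04,.237,.115]): print(P,(M.T@(np.array([*ch(P[0],P[1]),P[2]])-p)).round(4))
print(y-92.63)
E
```

```text
t 20.65 tcp [ 0.5762 -0.1067  0.2421] chest xy [-0.0445 -0.0953] ytool ang 56.66 F [ 0.6 -0.1  0.2] op 0.728 ff 0.0 q [-0.36  0.09  1.8   0.    1.24 -1.35]
[-0.13, -0.03, 0.26] [ 0.1075  0.0026 -0.0184]
[-0.13, 0.13, 0.24] [0.2015 0.1321 0.0014]
[-0.06, 0.237, 0.2] [0.2079 0.2597 0.0415]
[-0.04, 0.237, 0.115] [0.1921 0.2714 0.1266]
-35.971883231559566
```

Request:
step_arm(
  motion=[
    {"offset": [0.045,0.001,-0.02],"twist": 0},
    {"offset": [0.085,0.003,-0.02],"twist": 0},
    {"offset": [0.12,0.02,-0.018],"twist": 0},
    {"offset": [0.147,0.057,-0.01],"twist": -6},
    {"offset": [0.175,0.095,-0.005],"twist": -12},
    {"offset": [0.2,0.131,0.0014],"twist": -18},
    {"offset": [0.203,0.175,0.015],"twist": -24},
    {"offset": [0.206,0.218,0.028],"twist": -30},
    {"offset": [0.208,0.26,0.04],"twist": -36},
    {"offset": [0.2,0.265,0.08],"twist": -36},
    {"offset": [0.193,0.271,0.12],"twist": -36},
    {"offset": [0.192,0.2714,0.1266],"twist": -36},
  ],
  gripper=0.06,
)

```text
time: 21.85
eef_pos: [0.5598, 0.225, 0.1049]
tcp_rot: [-0.023, 1.0, -0.001, -0.007]
contact_force: [-0.6, 1.8, -1.1]
opening: 0.708
finger_force: 0.0
```

Request:
step_arm(
  motion=[
    {"offset": [0,0,0],"twist": 0},
    {"offset": [0,0,0],"twist": 0},
  ],
)

```text
time: 22.05
eef_pos: [0.5648, 0.2257, 0.1142]
tcp_rot: [-0.023, 1.0, 0.0, 0.001]
contact_force: [0.6, 0.8, 0.8]
opening: 0.702
finger_force: 0.0
```

```bash
python3 - <<'E'
from h import *
go([*ch(-.04,.237),.115],92.63)
c=cal('wrist'); cv2.imwrite('pics/w3.png',ctrl.read_camera('wrist'))
for y in(.189,.225): print(proj(c,[*ch(.03,y),.122]))
E
```

```text
t 22.05 tcp [0.5648 0.2257 0.1142] chest xy [-0.0406  0.2373] ytool ang 92.63 F [0.6 0.8 0.8] op 0.702 ff 0.0 q [ 0.21  0.28  1.84  0.    1.02 -1.4 ]
offset [-0.0006 -0.0003 -0.0008] twist 0.0
[210.30377993 480.20351516]
[294.42733285 480.64280638]
```

Request:
step_arm(
  motion=[
    {"offset": [-0.015,0,0],"twist": 0},
    {"offset": [-0.03,0,0],"twist": 0},
    {"offset": [-0.036,0,0],"twist": 0},
    {"offset": [-0.036,0,0],"twist": 0},
  ],
)

```text
time: 22.5
eef_pos: [0.6017, 0.2274, 0.115]
tcp_rot: [-0.023, 1.0, 0.0, 0.002]
contact_force: [-0.1, 0.2, -0.8]
opening: 0.702
finger_force: 0.0
```

Request:
step_arm(
  motion=[
    {"offset": [-0.0025,0,0],"twist": 0},
    {"offset": [-0.005,0,0],"twist": 0},
    {"offset": [-0.005,0,0],"twist": 0},
  ],
)

```text
time: 22.8
eef_pos: [0.6053, 0.2276, 0.113]
tcp_rot: [-0.023, 1.0, 0.0, 0.0]
contact_force: [0.8, 0.7, -0.2]
opening: 0.703
finger_force: 0.0
```

Request:
step_arm(
  motion=[
    {"offset": [-0.0025,0,0],"twist": 0},
    {"offset": [-0.005,0,0],"twist": 0},
    {"offset": [-0.005,0,0],"twist": 0},
  ],
)

```text
time: 23.1
eef_pos: [0.6106, 0.2279, 0.1129]
tcp_rot: [-0.023, 1.0, 0.0, 0.0]
contact_force: [-0.7, 0.2, -0.6]
opening: 0.703
finger_force: 0.0
```

Request:
step_arm(
  motion=[
    {"offset": [-0.002,0,0],"twist": 0},
    {"offset": [-0.004,0,0],"twist": 0},
    {"offset": [-0.004,0,0],"twist": 0},
  ],
)

```text
time: 23.4
eef_pos: [0.6132, 0.2281, 0.1125]
tcp_rot: [-0.023, 1.0, -0.0, -0.002]
contact_force: [-5.1, -0.0, 1.8]
opening: 0.707
finger_force: 2.4
```

Request:
step_arm(
  motion=[
    {"offset": [-0.0018,0,0.001],"twist": 0},
    {"offset": [-0.0035,0,0.002],"twist": 0},
    {"offset": [-0.0052,0,0.003],"twist": 0},
    {"offset": [-0.0052,0,0.003],"twist": 0},
  ],
)

```text
time: 23.8
eef_pos: [0.6196, 0.2283, 0.11]
tcp_rot: [-0.023, 1.0, 0.0, -0.0]
contact_force: [-3.7, 1.0, 3.4]
opening: 0.702
finger_force: 2.1
```

Request:
step_arm(
  motion=[
    {"offset": [-0.002,0,0.0013],"twist": 0},
    {"offset": [-0.004,0,0.0027],"twist": 0},
    {"offset": [-0.0058,0,0.0042],"twist": 0},
    {"offset": [-0.0076,0,0.0058],"twist": 0},
    {"offset": [-0.0076,0,0.0058],"twist": 0},
  ],
)

```text
time: 24.3
eef_pos: [0.6272, 0.2284, 0.1038]
tcp_rot: [-0.023, 1.0, -0.0, -0.0]
contact_force: [-4.0, -0.7, 2.2]
opening: 0.706
finger_force: 2.1
```

Request:
step_arm(
  motion=[
    {"offset": [-0.0018,0,0.0016],"twist": 0},
    {"offset": [-0.0036,0,0.0033],"twist": 0},
    {"offset": [-0.0053,0,0.005],"twist": 0},
    {"offset": [-0.007,0,0.0068],"twist": 0},
    {"offset": [-0.0086,0,0.0086],"twist": 0},
    {"offset": [-0.01,0,0.0102],"twist": 0},
    {"offset": [-0.01,0,0.0102],"twist": 0},
  ],
)

```text
time: 25.0
eef_pos: [0.6368, 0.2288, 0.0936]
tcp_rot: [-0.023, 1.0, -0.0, -0.001]
contact_force: [-4.3, -0.6, 3.7]
opening: 0.703
finger_force: 2.8
```

```bash
python3 - <<'E'
from h import *
st()
im=ctrl.read_camera('side'); cv2.imwrite('pics/s6.png',im)
E
```

```text
t 25.0 tcp [0.6368 0.2288 0.0936] chest xy [0.0314 0.2371] ytool ang 92.64 F [-4.3 -0.6  3.7] op 0.703 ff 2.8 q [ 0.2   0.44  1.67 -0.    1.04 -1.42]
```

Request:
step_arm(
  motion=[
    {"offset": [-0.0012,0,0.0015],"twist": 0},
    {"offset": [-0.0022,0,0.0028],"twist": 0},
    {"offset": [-0.0022,0,0.0028],"twist": 0},
  ],
)

```text
time: 25.35
eef_pos: [0.6374, 0.2291, 0.09]
tcp_rot: [-0.022, 1.0, -0.0, -0.003]
contact_force: [-9.6, -0.6, 2.6]
opening: 0.705
finger_force: 0.8
```

Request:
step_arm(
  motion=[
    {"offset": [0.003,0,0],"twist": 0},
    {"offset": [0.01,0,0],"twist": 0},
    {"offset": [0.03,0,0],"twist": 0},
    {"offset": [0.06,0,-0.005],"twist": 0},
    {"offset": [0.1,0,-0.02],"twist": 0},
    {"offset": [0.14,0,-0.05],"twist": 0},
    {"offset": [0.17,0,-0.08],"twist": 0},
    {"offset": [0.17,0,-0.08],"twist": 0},
  ],
)

```text
time: 26.15
eef_pos: [0.4696, 0.2222, 0.1758]
tcp_rot: [-0.024, 1.0, 0.001, 0.005]
contact_force: [0.7, 0.6, 0.2]
opening: 0.701
finger_force: 0.0
```

```bash
python3 - <<'E'
from h import *
p,M,y=st()
c=cal('side'); a=ctrl.read_camera('side'); cv2.imwrite('pics/s7.png',a)
ct=cal('top'); t=ctrl.read_camera('top'); cv2.imwrite('pics/t7.png',t)
# bar in top view: predicted pixels vs lid angle
for ang in(1.1,1.15,1.2,1.25,1.3):
    x=.105-.252*np.cos(ang+.0278); z=.085+.252*np.sin(ang+.0278)
    print(ang,round(x,4),round(z,4),[proj(ct,[*ch(x,yy),z]).round(1).tolist() for yy in(-.06,0,.06)],'side',[proj(c,[*ch(x,yy),z]).round(1).tolist() for yy in(-.06,0,.06)])
# brightness profile down columns of top view
for yy in(-.03,0,.03):
    u=int(round(proj(ct,[*ch(.03,yy),.32])[0])); col=t[110:190,u-1:u+2].mean((1)); sat=col.max(1)-col.min(1)
    print(u,[(110+i,int(col[i].mean()),int(sat[i])) for i in range(80) if sat[i]<22 and col[i].mean()>100])
E
```

```text
t 26.15 tcp [0.4696 0.2222 0.1758] chest xy [-0.136   0.2382] ytool ang 92.76 F [0.7 0.6 0.2] op 0.701 ff 0.0 q [ 0.25  0.    2.02  0.    1.11 -1.37]
1.1 -0.003 0.3127 [[347.3, 160.5], [315.8, 162.5], [284.2, 164.6]] side [[290.6, 160.8], [278.6, 169.4], [265.6, 178.5]]
1.15 0.0085 0.3178 [[347.0, 153.9], [315.4, 155.9], [283.7, 158.0]] side [[287.0, 158.1], [274.8, 166.5], [261.8, 175.6]]
1.2 0.0202 0.3223 [[346.7, 147.2], [315.0, 149.3], [283.2, 151.4]] side [[283.3, 155.6], [271.0, 163.9], [257.9, 172.8]]
1.25 0.0322 0.3263 [[346.3, 140.5], [314.5, 142.5], [282.7, 144.6]] side [[279.6, 153.3], [267.2, 161.5], [253.9, 170.3]]
1.3 0.0444 0.3296 [[345.9, 133.8], [314.1, 135.8], [282.2, 137.9]] side [[275.8, 151.1], [263.3, 159.3], [250.0, 168.0]]
330 [(110, 148, 9), (111, 149, 10), (112, 148, 10), (113, 147, 10), (114, 147, 10), (115, 149, 10), (116, 148, 10), (117, 147, 10), (118, 147, 9), (119, 146, 10), (120, 147, 11), (121, 147, 10), (122, 148, 11), (123, 148, 9), (124, 148, 10), (125, 149, 10), (126, 148, 9), (127, 148, 10), (128, 149, 11), (129, 151, 11), (130, 147, 11), (131, 
[... 379 characters left out ...]
 146, 10), (127, 147, 11), (128, 146, 11), (129, 148, 9), (130, 150, 9), (131, 150, 11), (132, 149, 11), (133, 140, 9), (149, 148, 7), (150, 157, 1), (151, 159, 5), (152, 154, 2), (153, 138, 4), (154, 125, 19)]
299 [(110, 149, 10), (111, 148, 9), (112, 146, 10), (113, 147, 9), (114, 149, 10), (115, 149, 10), (116, 149, 10), (117, 148, 9), (118, 148, 11), (119, 149, 10), (120, 150, 9), (121, 148, 10), (122, 148, 9), (123, 147, 10), (124, 147, 10), (125, 146, 10), (126, 145, 10), (127, 147, 10), (128, 148, 11), (129, 149, 10), (130, 150, 9), (131, 148, 10), (132, 146, 11), (133, 148, 11), (134, 145, 9), (150, 146, 15), (151, 157, 1), (152, 159, 5), (153, 155, 1), (154, 140, 4), (155, 124, 15)]
```

Top view: the bar is at row 151 in column 315, which puts the lid at about 1.187 rad and the knee at about 2.1. The stay is broken and holding, so I go back to the bar.

Request:
step_arm(
  motion=[
    {"offset": [0,-0.01,-0.045],"twist": 8.5},
    {"offset": [0,-0.02,-0.09],"twist": 17},
    {"offset": [0,-0.03,-0.135],"twist": 25.5},
    {"offset": [0,-0.045,-0.18],"twist": 34},
    {"offset": [-0.01,-0.075,-0.21],"twist": 42.5},
    {"offset": [-0.03,-0.115,-0.224],"twist": 51},
    {"offset": [-0.055,-0.155,-0.224],"twist": 59.5},
    {"offset": [-0.085,-0.19,-0.224],"twist": 68},
    {"offset": [-0.115,-0.22,-0.224],"twist": 76.5},
    {"offset": [-0.14,-0.24,-0.224],"twist": 85},
    {"offset": [-0.1525,-0.2417,-0.224],"twist": 90.1},
    {"offset": [-0.1525,-0.2417,-0.224],"twist": 90.1},
  ],
  gripper=0.036,
)

```text
time: 27.45
eef_pos: [0.635, -0.0148, 0.3916]
tcp_rot: [0.692, 0.722, -0.001, -0.002]
contact_force: [0.2, 0.0, -0.3]
opening: 0.42
finger_force: 0.0
```

Request:
step_arm(
  motion=[
    {"offset": [0,0,0],"twist": 0},
    {"offset": [0,0,0],"twist": 0},
  ],
)

```text
time: 27.65
eef_pos: [0.6328, -0.0127, 0.3945]
tcp_rot: [0.69, 0.723, -0.0, -0.0]
contact_force: [-0.3, 0.2, -0.3]
opening: 0.418
finger_force: 0.0
```

```bash
python3 - <<'E'
from h import *
go([*ch(.0165,-.0035),.3165],2.63)
ct=cal('top'); c=cal('side'); s=ctrl.read_camera('side'); s7=cv2.imread('pics/s7.png')
print('stay moved?',cv2.absdiff(s,s7)[225:290,195:260].max())
c=cal('wrist'); w=ctrl.read_camera('wrist'); cv2.imwrite('pics/w4.png',w)
b=[proj(c,[*ch(.0172,y),.322]) for y in(.03,.05)]; print(b)
for u,v in b:
    r=w[int(v),:,:].astype(int)
    if 0<=v<480: print(int(v),[(i,int(r[i].mean()),int(r[i].max()-r[i].min())) for i in range(int(u)-60,min(640,int(u)+60),4)])
E
```

```text
t 27.65 tcp [ 0.6328 -0.0127  0.3945] chest xy [ 0.0164 -0.004 ] ytool ang 2.66 F [-0.3  0.2 -0.3] op 0.418 ff 0.0 q [-0.18  0.12  1.49 -0.    1.53 -0.23]
offset [0.0005 0.0002 0.078 ] twist 0.03
stay moved? 174
[array([326.25941908, 197.93816097]), array([326.3577204 , 160.42529008])]
197 [(266, 67, 29), (270, 68, 27), (274, 74, 28), (278, 72, 27), (282, 71, 28), (286, 72, 26), (290, 73, 31), (294, 75, 27), (298, 71, 29), (302, 71, 25), (306, 72, 27), (310, 75, 29), (314, 107, 4), (318, 129, 2), (322, 138, 5), (326, 140, 2), (330, 124, 1), (334, 77, 9), (338, 72, 29), (342, 138, 64), (346, 138, 62), (350, 133, 64), (354, 137, 64), (358, 125, 55), (362, 103, 78), (366, 70, 48), (370, 67, 43), (374, 82, 44), (378, 104, 46), (382, 100, 45)]
160 [(266, 148, 63), (270, 153, 64), (274, 143, 60), (278, 157, 65), (282, 155, 66), (286, 150, 67), (290, 149, 29), (294, 31, 3), (298, 37, 5), (302, 37, 3), (306, 44, 2), (310, 36, 2), (314, 107, 1), (318, 132, 2), (322, 137, 7), (326, 139, 3), (330, 126, 4), (334, 83, 5), (338, 116, 31), (342, 129, 2), (346, 133, 3), (350, 132, 4), (354, 142, 3), (358, 120, 47), (362, 98, 79), (366, 66, 49), (370, 65, 46), (374, 69, 48), (378, 104, 46), (382, 95, 43)]
```

The wrist camera shows the bar at column 323 against the predicted 326, about 1 mm off. I go down and grip.

Request:
step_arm(
  motion=[
    {"offset": [0,-0.0008,0.025],"twist": 0},
    {"offset": [0,-0.0008,0.05],"twist": 0},
    {"offset": [0,-0.0008,0.068],"twist": 0},
    {"offset": [0,-0.0008,0.077],"twist": 0},
    {"offset": [0,-0.0008,0.077],"twist": 0},
    {"offset": [0,-0.0008,0.077],"twist": 0},
  ],
)

```text
time: 28.35
eef_pos: [0.6325, -0.013, 0.3194]
tcp_rot: [0.691, 0.723, 0.0, 0.001]
contact_force: [-0.1, 0.5, 0.3]
opening: 0.42
finger_force: 0.0
```

Request:
step_arm(
  motion=[
    {"offset": [0,0,0],"twist": 0},
    {"offset": [0,0,0],"twist": 0},
    {"offset": [0,0,0],"twist": 0},
    {"offset": [0,0,0],"twist": 0},
    {"offset": [0,0,0],"twist": 0},
  ],
  gripper=0.004,
  grip_force=20,
)

```text
time: 28.85
eef_pos: [0.6327, -0.0131, 0.3198]
tcp_rot: [0.691, 0.723, 0.001, 0.001]
contact_force: [-0.5, -0.8, 5.5]
opening: 0.132
finger_force: 21.5
```

```bash
python3 - <<'E'
from h import *
lid()
a1=1.18
for a in (1.12,1.06,1.0,.94,.88,.82,.76,.7,.64,.58,.52,.46,.4,.34,.28,.22,.16,.1,.05,0):
    r=.2535; f=lambda q:np.array([-r*np.cos(q+.0278),r*np.sin(q+.0278)])
    d=f(a)-f(a1); print(a,(d).round(4).tolist())
E
```

```text
t 28.85 tcp [ 0.6327 -0.0131  0.3198] chest xy [ 0.0163 -0.0044] ytool ang 2.56 F [-0.5 -0.8  5.5] op 0.132 ff 21.5 q [-0.18  0.15  1.6   0.    1.39 -0.23]
lid r 0.2585 ang 1.1926 F chest [-0.51 -0.79]
1.12 [-0.014, -0.0058]
1.06 [-0.0277, -0.0125]
1.0 [-0.041, -0.0199]
0.94 [-0.0538, -0.0282]
0.88 [-0.066, -0.0372]
0.82 [-0.0777, -0.0469]
0.76 [-0.0888, -0.0573]
0.7 [-0.0993, -0.0683]
0.64 [-0.109, -0.08]
0.58 [-0.1181, -0.0922]
0.52 [-0.1264, -0.105]
0.46 [-0.1339, -0.1182]
0.4 [-0.1406, -0.1318]
0.34 [-0.1465, -0.1458]
0.28 [-0.1516, -0.1602]
0.22 [-0.1557, -0.1748]
0.16 [-0.159, -0.1897]
0.1 [-0.1614, -0.2047]
0.05 [-0.1627, -0.2173]
0 [-0.1634, -0.2299]
```

Request:
step_arm(
  motion=[
    {"offset": [0,-0.007,0.003],"twist": 0},
    {"offset": [0,-0.014,0.006],"twist": 0},
    {"offset": [0,-0.0277,0.0127],"twist": 0},
    {"offset": [0,-0.041,0.0201],"twist": 0},
    {"offset": [0,-0.0538,0.0284],"twist": 0},
    {"offset": [0,-0.066,0.0375],"twist": 0},
    {"offset": [0,-0.0777,0.0473],"twist": 0},
    {"offset": [0,-0.0888,0.0578],"twist": 0},
    {"offset": [0,-0.0888,0.0578],"twist": 0},
  ],
)

```text
time: 29.75
eef_pos: [0.5416, -0.0174, 0.258]
tcp_rot: [0.691, 0.723, -0.002, -0.001]
contact_force: [-1.0, -1.2, -1.8]
opening: 0.128
finger_force: 21.8
```

```bash
python3 - <<'E'
from h import *
lid()
E
```

```text
t 29.75 tcp [ 0.5416 -0.0174  0.258 ] chest xy [-0.075  -0.0045] ytool ang 2.55 F [-1.  -1.2 -1.8] op 0.128 ff 21.8 q [-0.22 -0.02  1.89 -0.    1.28 -0.26]
lid r 0.2553 ang 0.7604 F chest [-1.01 -1.14]
```

Request:
step_arm(
  motion=[
    {"offset": [0,-0.0105,0.011],"twist": 0},
    {"offset": [0,-0.0202,0.0227],"twist": 0},
    {"offset": [0,-0.0293,0.0349],"twist": 0},
    {"offset": [0,-0.0376,0.0477],"twist": 0},
    {"offset": [0,-0.0451,0.0609],"twist": 0},
    {"offset": [0,-0.0518,0.0745],"twist": 0},
    {"offset": [0,-0.0577,0.0885],"twist": 0},
    {"offset": [0,-0.0628,0.1029],"twist": 0},
    {"offset": [0,-0.0669,0.1175],"twist": 0},
    {"offset": [0,-0.0702,0.1324],"twist": 0},
    {"offset": [0,-0.0702,0.1324],"twist": 0},
  ],
)

```text
time: 30.85
eef_pos: [0.4736, -0.0206, 0.1257]
tcp_rot: [0.691, 0.722, 0.001, 0.001]
contact_force: [6.7, -3.2, -4.5]
opening: 0.128
finger_force: 20.9
```

```bash
python3 - <<'E'
from h import *
lid()
E
```

```text
t 30.85 tcp [ 0.4736 -0.0206  0.1257] chest xy [-0.143  -0.0045] ytool ang 2.52 F [ 6.7 -3.2 -4.5] op 0.128 ff 20.9 q [-0.26 -0.03  2.16 -0.    1.01 -0.3 ]
lid r 0.2528 ang 0.166 F chest [ 6.55 -3.51]
```

Request:
step_arm(
  motion=[
    {"offset": [0,0.001,0.008],"twist": 0},
    {"offset": [0,0.0005,0.016],"twist": 0},
    {"offset": [0,0,0.024],"twist": 0},
    {"offset": [0,0,0.03],"twist": 0},
    {"offset": [0,0,0.034],"twist": 0},
    {"offset": [0,0,0.034],"twist": 0},
  ],
)

```text
time: 31.45
eef_pos: [0.4704, -0.0206, 0.0912]
tcp_rot: [0.691, 0.723, -0.003, -0.003]
contact_force: [-3.5, -5.7, -2.6]
opening: 0.127
finger_force: 21.3
```

Request:
step_arm(
  motion=[
    {"offset": [0,0,0.0015],"twist": 0},
    {"offset": [0,0,0.003],"twist": 0},
    {"offset": [0,0,0.003],"twist": 0},
  ],
)

```text
time: 31.75
eef_pos: [0.4704, -0.0206, 0.0902]
tcp_rot: [0.691, 0.723, -0.004, -0.003]
contact_force: [-7.8, -5.4, 7.7]
opening: 0.131
finger_force: 22.4
```

Request:
step_arm(
  motion=[
    {"offset": [0,0.001,0.002],"twist": 0},
    {"offset": [0,0.001,0.003],"twist": 0},
    {"offset": [0,0.001,0.003],"twist": 0},
  ],
)

```text
time: 32.05
eef_pos: [0.4705, -0.0206, 0.0899]
tcp_rot: [0.69, 0.724, -0.006, -0.005]
contact_force: [-19.8, -4.2, 27.3]
opening: 0.128
finger_force: 24.3
```

```bash
python3 - <<'E'
from h import *
lid()
t0=cv2.imread('pics/top0.png'); t=ctrl.read_camera('top'); cv2.imwrite('pics/t8.png',t)
d=cv2.absdiff(t,t0).max(2); 
print('lid rear/left diff',d[130:230,225:290].mean(),d[130:230,225:290].max(), 'knob',d[150:185,215:245].max())
s0=cv2.imread('pics/side0.png'); s=ctrl.read_camera('side'); d=cv2.absdiff(s,s0).max(2); print('side lid',d[200:300,210:300].mean(),d[200:300,210:300].max())
E
```

```text
t 32.05 tcp [ 0.4705 -0.0206  0.0899] chest xy [-0.1461 -0.0044] ytool ang 2.71 F [-19.8  -4.2  27.3] op 0.128 ff 24.3 q [-0.26  0.03  2.17 -0.01  0.95 -0.3 ]
lid r 0.2515 ang 0.0234 F chest [-20.01  -3.31]
lid rear/left diff 3.246769230769231 14 knob 7
side lid 18.603 27
```

The lid is firmly on its seat and the stay's knob is back at its folded place in the top view. I relax, release and retreat.

Request:
step_arm(
  motion=[
    {"offset": [0,-0.001,-0.005],"twist": 0},
    {"offset": [0,-0.001,-0.006],"twist": 0},
  ],
)

```text
time: 32.35
eef_pos: [0.4704, -0.0206, 0.0923]
tcp_rot: [0.691, 0.723, -0.003, -0.002]
contact_force: [-2.7, -5.8, -4.1]
opening: 0.13
finger_force: 21.4
```

Request:
step_arm(
  motion=[
    {"offset": [0,0,0],"twist": 0},
    {"offset": [0,0,0],"twist": 0},
    {"offset": [0,0,0],"twist": 0},
    {"offset": [0,0,0],"twist": 0},
    {"offset": [0,0,-0.02],"twist": 0},
    {"offset": [0,0,-0.05],"twist": 0},
    {"offset": [0,0,-0.1],"twist": 0},
    {"offset": [0,0,-0.15],"twist": 0},
    {"offset": [0,0,-0.15],"twist": 0},
  ],
  gripper=0.036,
)

```text
time: 33.25
eef_pos: [0.4776, -0.0209, 0.2528]
tcp_rot: [0.691, 0.723, 0.004, 0.007]
contact_force: [-0.2, -0.2, 0.1]
opening: 0.419
finger_force: 0.0
```

```bash
python3 - <<'E'
from h import *
st()
t0=cv2.imread('pics/top0.png'); t=ctrl.read_camera('top')
d=cv2.absdiff(t,t0).max(2)
for n,(a,b,e,f) in dict(chest=(130,232,225,395),bar=(232,252,285,360),pot=(225,275,445,515),lookalikes=(150,225,500,540),bottle=(235,275,125,175),tape=(295,345,450,500),oldjar=(195,222,470,498)).items():
    r=d[a:b,e:f]; print(n,r.mean().round(1),r.max(),(r>40).sum())
E
```

```text
t 33.25 tcp [ 0.4776 -0.0209  0.2528] chest xy [-0.1391 -0.0051] ytool ang 2.58 F [-0.2 -0.2  0.1] op 0.419 ff 0.0 q [-0.26 -0.18  2.04  0.    1.26 -0.3 ]
chest 15.1 170 2277
bar 74.5 130 1302
pot 3.9 11 0
lookalikes 3.9 11 0
bottle 3.9 17 0
tape 4.0 8 0
oldjar 28.1 61 304
```

```bash
python3 - <<'E'
from h import *
t0=cv2.imread('pics/top0.png'); d=cv2.absdiff(ctrl.read_camera('top'),t0).max(2)[130:240,222:280]; print(d.mean(),d.max())
a=cv2.cvtColor(ctrl.read_camera('side'),6).astype(np.float32)[195:305,205:290]; b=cv2.cvtColor(cv2.imread('pics/side0.png'),6).astype(np.float32)[195:305,205:290]
print(cv2.phaseCorrelate(a,b),np.abs((a-a.mean())-(b-b.mean())).max())
c=cal('wrist'); w=ctrl.read_camera('wrist'); print([proj(c,[*ch(-.147,y),.092]).round(1).tolist() for y in(0,.04)])
v=int(proj(c,[*ch(-.147,.04),.092])[1]); u=int(proj(c,[*ch(-.147,.04),.092])[0]); r=w[v].astype(int)
print([(i,int(r[i].mean()),int(np.ptp(r[i]))) for i in range(u-24,u+26,3)])
E
```

```text
3.945141065830721 62
((-0.020854549553519064, -0.006608015662067146), 0.9944086954328749) 15.234756
[[319.4, 214.7], [319.2, 161.3]]
[(295, 115, 7), (298, 112, 9), (301, 117, 9), (304, 118, 6), (307, 113, 10), (310, 99, 9), (313, 107, 3), (316, 121, 3), (319, 122, 8), (322, 119, 1), (325, 102, 3), (328, 112, 7), (331, 116, 8), (334, 117, 8), (337, 115, 9), (340, 115, 9), (343, 117, 9)]
```

The side view matches the starting picture to 0.02 px and the bar is where it began, so the lid is fully shut. I hand in the job.

```bash
python3 -c "
from plant import ctrl
print(ctrl.sign_off())"
```

```text
the job is handed in; nothing more can be done
None
```

The white jar stands upright in the empty bay, the stay was locked and later broken as asked, and the lid is fully shut; on the way a finger linkage briefly rested on the front rim (about 6 N), the knob push peaked near 10 N for a moment, and I pressed the shut lid with about 27 N to check it was seated.

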